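Dress a moulder arbor and press its keyed cap home

ROBOT

A 6-joint arm with a two-finger parallel gripper is mounted at the origin on the work surface. World frame = base frame: x ahead of the robot, y to its left, z up, the work surface at z = 0. Lengths are in mm, angles in rad, forces in N, time in s.
With the tool pointing down it reaches from about 350 to 850 mm from the base axis. Payload 8.1 kg.
Tool frame: the origin (TCP) lies midway between the tips of the shut fingers; the grasp point (between the pads) lies 19 mm behind it (env.grip_depth is the distance from the TCP to the grasp point, in mm); z points along the fingers, y is the line along which they close (so a half turn about z gives the same grasp; the last joint's range is limited). The gripper opens to 93 mm and grips with 3 to 60 N. Pads are 15 mm wide; open, the fingers measure 128 mm over their backs; the gripper's body (75 mm by 188 mm) begins 65 mm behind the grasp point.
Start: joints at [1.075, 0.13, 1.488, -0, 1.523, -0.085], TCP at [239.585, 550.095, 218.635] pointing down, gripper open.
Joint ranges: [-2.96, 2.96], [-0.89, 2.26], [0.02, 2.5], [-1.34, 4.48], [0, 2.73], [-2.66, 2.66]. Speed limits (rad/s): [2.39, 2.39, 2.79, 3.14, 3.14, 3.14].

INTERFACE

Orientations are given as a unit quaternion [w, x, y, z].
In Python, from station import env gives the robot as it stands.
- The arm moves only by the tool move_arm, never from a script. Its argument "commands" is a list of rows, each a list of 7 numbers: the shift along the tool's x, y, z in units of 300 mm (1.0 is 300 mm), then the turn, a rotation vector about the tool's x, y, z in units of 180 degrees (1.0 is 180 degrees), then the gripper command: -1 is fully open, 1 is shut, values between are in proportion. In form: [[tx, ty, tz, ax, ay, az, grip], ...]. A call has 1 to 10 rows; each row shifts and turns the commanded pose from where the row before left it, along the tool's axes as they then stand; what a row does not reach is not made up. A row lasts 1/10 s, in which the tool goes at most 50 mm and 8.59 degrees, less where a joint would pass 70% of its speed; a pose out of reach is approached as far as the arm can. A call with a number of a shift or a turn outside -1 to 1 is refused whole. A call with a gripper value outside its range is refused whole. The fingers move at their own pace and stop on an object; the grip force is fixed at half the most. Time passes only in rows, so rows that do not move let the fingers close. It gives the time, the measured TCP pose, the force, the opening and the grip force at its end, in the units of the state.
- env.sense(): the state, without advancing time (a new reading comes with each control period).
- env.get_image(name): name is "scene" or "top" or "wrist"; returns a dict with "img" (480x640x3 uint8, red, green, blue), "depth" (480x640 float32, mm along the optical axis (not along the pixel's ray), 0 where there is no reading), "intrinsics" (3x3 intrinsics, pixels), "k1" (the pictures are not rectified: a ray, as slopes to the right and down, at radius r is drawn at 1 + k1 r^2 times it, then the intrinsics apply), "cam_to_world" (4x4, takes a point from camera to world coordinates); the wrist camera has in their place "T_tool_cam" (4x4, takes a point from camera to tool coordinates, whose origin is the TCP and whose axes are the flange's). Camera axes: x right, y down, z forward; pixel columns grow to the right and rows downward; lengths in mm; the calibration is good to about 2 mm. A picture is of the moment at which its call begins: read the wrist's pose just before it.
- env.sign_off(): hands the job in; it is judged then, once.
The state is a dict: "clock": time; "qpos": joint angles; "dq": joint speeds; "effort": joint torques, N m; "eef_pos": TCP position; "tool_rot": TCP orientation; "ft_force": force on the tool from outside, world axes, zero at the start; "torque": the same for the moment, N m; "gripper_width": opening from 0.0 (shut) to 1.0 (fully open); "gripper_force": force on a finger pad.
Only numpy, scipy, OpenCV 4.12 (cv2) and the standard library are available. Lean on these libraries where they do the work, as an engineer would, in place of code of your own. Each camera call takes 0.05 s, during which the arm holds its last target. There are 200 camera calls.

TASK

Build up the spindle arbor standing in the bench stand: lower the cutter head over it, boss up, fully down on the shoulder, then the spacer collar fully down on the boss; set them down, do not drop them. Then take the keyed clamping cap out of its wooden block, push its stem into the arbor's bore, turning it until the key slips into the keyway, and keep pushing against the ejector spring until the flange bears firmly on the collar. Finish while still gripping the cap and pressing it down - do not let go - and leave everything else on the bench where it is.

Things in the scene. Friction and masses are not known exactly. Their poses are not given: they have to be found in the camera images.
- stand: Fixed bench stand: dark round foot 120 mm across and 12 mm thick (bolt heads to 19 mm high), necking to a bright shoulder 56 mm across; on the shoulder stands the bright steel arbor, 30 mm in diameter. Origin: on the axis at bench height, z up, x towards the keyway. The arbor is locked, does not turn. Position and yaw vary.
- shoulder (a point): Top of the stand's shoulder on the axis, 40 mm above the bench: the cutter head's underside rests here.
- arbor_top (a point): Upper end of the arbor on its axis, 104 mm above the bench. The last 5 mm taper outside from 30 to 27 mm in diameter. A round bore, 18 mm in diameter, opens here and runs straight down more than 30 mm.
- keyway (a point): Middle of the keyway's mouth at the arbor's end. The single keyway, 8 mm wide, is cut outward from the bore to 12.5 mm from the axis on the stand's +x side and runs straight down the whole bore.
- ejector (a joint): Spring plunger, 13 mm across, inside the bore. 0 = up, its top 19 mm below the arbor's end; grows as it is pushed down (m, at most 0.012). Pushes back with 4 N at 0 and 0.4 N more per mm, about 7 N with the cap home (0.008 m). It lifts the cap if that is let go.
- cutter: Cutter head, loose, 0.3 to 0.6 kg: aluminium disc 96 mm across and 20 mm high, four small knives on its rim (102 mm over them), on top a round boss 50 mm across and 25 mm high (45 mm in all), bore 32 mm right through. Origin: on the axis at the underside, z up out of the boss. Starts flat on the bench, boss up. Home: underside on the shoulder.
- collar: Spacer collar, loose, 0.15 kg: plain steel ring, 46 mm outside, 32 mm bore, 22 mm high. Origin: on the axis at the underside, z up. Starts flat on the bench. Home: on the cutter's boss, underside 85 mm and top 107 mm above the bench, so 3 mm above the arbor's end.
- cap: Keyed clamping cap, loose, steel, 0.3 kg: flange 44 mm across, 7 mm thick; grip head above it, stem below; a small nose on the flange's rim (to 26.5 mm from the axis) on the key's side. Origin: on the axis at the flange's underside, z up, x to key and nose. Starts stem down in the block, flange 42 mm above the bench. Home: flange on the collar, 107 mm up.
- cap_head (a point): Centre of the cap's grip head, 21 mm above the cap's origin. The head is 28 mm high (from 7 to 35 mm above the origin), 26 mm thick between two flats that face the cap's +y and -y, and 34 mm long along its x.
- cap_key (a point): Outer lower edge of the key. The key, 6 mm wide, stands out of the stem on the cap's +x side to 11.5 mm from the axis and runs from the flange down 20 mm. While it rides on the arbor's end, unaligned, the cap stands 17 mm above home.
- cap_tip (a point): Lower end of the stem, on the axis, 30 mm below the cap's origin. The stem is 16 mm in diameter; its lowest 5 mm taper to 10 mm; its lowest 10 mm have no key and enter the bore before the key meets the arbor's end.
- block: Fixed wooden block, 80 x 104 x 42 mm (x, y, z), with one hole 28 mm across and 36 mm deep at x 0, y -18 mm of its frame, where the cap stands, and two short tool shanks standing up to 30 mm above its top near the y +36 mm edge. Origin: centre of the underside, z up.
- tin: Bystander: loose grey open box of screws, 80 x 100 x 42 mm. Origin: centre of the underside. It and the wooden block may stand on either side.
- spanner: Bystander: loose steel spanner, 170 mm long, lying flat. Origin: middle, underside.
- hammer: Bystander: loose hammer with a wooden handle, 260 mm long, lying. Origin: middle of its length, underside.
- glue: Bystander: loose white glue bottle, 60 mm across, 170 mm high. Origin: centre of the underside.
- square: Bystander: loose try square, wooden stock 115 mm long, steel blade 190 mm, lying. Origin: middle of the stock, underside.
- offcuts: Bystander: two short wood offcuts nailed one on the other, 160 x 55 x 50 mm. Origin: centre of the underside.
Things that resemble listed ones, but are neither listed nor needed, are in the scene too. Leave any purple look-alike of the cap alone. What is shaped like the cutter but pink is not meant.

How it is judged (in metres and radians):
On the way, in this order (a step that is already met when the one before it is completed fails the run):
1. the cutter head is fully down on the shoulder, boss up (z of cutter in the frame of stand between 0.037 and 0.043 m and horizontal distance between cutter and stand below 0.003 m and angle between cutter's own z axis and vertical below 0.06 rad), for 0.2 s.
2. the collar is fully down on the cutter head's boss (all of step 1 and z of collar in the frame of stand between 0.082 and 0.088 m and horizontal distance between collar and stand below 0.003 m and angle between collar's own z axis and vertical below 0.06 rad), for 0.2 s.
3. the cap's key is in the keyway and its flange is pressed on the collar (all of step 2 and z of cap in the frame of stand between 0.1035 and 0.1105 m and horizontal distance between cap and stand below 0.003 m and angle between cap's own z axis and vertical below 0.06 rad and angle between the x axis of cap and the x axis of stand, either way round below 0.2 rad and value of joint ejector above 0.004 m and contact force between cap and collar above 3 N and contact force between the fingers and cap above 2 N), for 0.2 s.
At the end, for the whole second after the job is handed in: Cutter and collar home (3 mm height, 3 mm off axis, upright within 3.4 deg); cap home (3.5 mm height, 3 mm off axis, upright, key in keyway within 11 deg), ejector down over 4 mm, flange pressing the collar over 3 N, fingers bearing on the cap over 2 N, at rest (all of step 3 and linear speed of cap below 0.02 m/s); the arm keeps its last pose, push and grip.
It fails at once if the cutter head or the collar is dropped (falls freely faster than 0.5 m/s, some 13 mm) ((linear speed of cutter above 0.5 m/s and contact force between the fingers and cutter below 0.05 N) or (linear speed of collar above 0.5 m/s and contact force between the fingers and collar below 0.05 N)).
It fails at once if another thing on the bench is displaced by more than 30 mm (distance of any of tin, spanner, hammer, glue, square, offcuts from where it was at the start of the episode above 0.03 m).
It also fails if it takes over 66 s, if anything falls off the work surface, if the arm or the gripper's body presses on something with over 40 N, if the wrist force passes 120 N, or if a joint passes its speed limit or range.

## Working session

There is one attempt and no reset: what is moved stays moved. The work goes in short steps, Python scripts to look and compute and a tool call to move; the robot and the scene stay as the last step left them, time stands still between calls to the robot, and variables do not carry over. Pictures are saved under pics/ and viewed, at most 10 in all, crops included, and the job is handed in when it is done.

Besides the shell and the picture viewer there is one more tool, called after "Call:" by a JSON object that holds its "api" and its "payload", one argument or row to a line. move_arm: Moves the arm, as the interface text tells. Its arguments: {"type":"object","properties":{"commands":{"type":"array","items":{"type":"array","items":{"type":"number"}}}},"required":["commands"]}

```bash
mkdir -p pics; ls; cat > h.py <<'E'
import numpy as np, cv2
from station import env
from scipy.spatial.transform import Rotation as R
def Ttool(s):
    T=np.eye(4); q=s["tool_rot"]; T[:3,:3]=R.from_quat([q[1],q[2],q[3],q[0]]).as_matrix(); T[:3,3]=s["eef_pos"]; return T
def look(name):
    s=env.sense(); d=env.get_image(name)
    T=d["cam_to_world"] if name!="wrist" else Ttool(s)@np.array(d["T_tool_cam"])
    d["T"]=np.array(T); return d
def slopes(d,u,v):
    K=np.array(d["intrinsics"]); a=np.array([(u-K[0,2])/K[0,0],(v-K[1,2])/K[1,1]]); b=a.copy()
    for _ in range(20): b=a/(1+d["k1"]*(b**2).sum(0))
    return b
def cloud(d):
    v,u=np.mgrid[0:480,0:640]; b=slopes(d,u.ravel().astype(float),v.ravel().astype(float)); z=d["depth"].ravel()
    P=np.stack([b[0]*z,b[1]*z,z]); W=d["T"][:3,:3]@P+d["T"][:3,3:]
    W[:,z==0]=np.nan
    return W.T.reshape(480,640,3)
def onplane(d,u,v,h):
    b=slopes(d,float(u),float(v)); r=d["T"][:3,:3]@np.array([b[0],b[1],1]); o=d["T"][:3,3]
    return o+r*(h-o[2])/r[2]
def proj(d,p):
    c=np.linalg.inv(d["T"])@np.append(p,1); b=c[:2]/c[2]; b=b*(1+d["k1"]*(b@b)); K=np.array(d["intrinsics"]); return K[:2,:2]@b+K[:2,2]
def save(d,f): cv2.imwrite(f,d["img"][:,:,::-1])
E
python3 - <<'E'
from h import *
for n in ("scene","top"):
    d=look(n); save(d,f"pics/{n}0.png"); np.save(f"{n}0.npy",d,allow_pickle=True); print(n,d["T"].round(2).tolist(),d["k1"],np.array(d["intrinsics"]).tolist(),(d["depth"]>0).mean())
print(env.sense())
E
```

```text
pics
scene [[0.73, 0.54, -0.42, 1000.74], [0.69, -0.58, 0.44, -458.01], [-0.01, -0.61, -0.79, 958.16], [0.0, 0.0, 0.0, 1.0]] -0.12992527139237717 [[485.53705831380734, 0.0, 318.9226425157447], [0.0, 485.53705831380734, 245.03574395348176], [0.0, 0.0, 1.0]] 0.9960188802083333
top [[-0.0, -0.99, 0.16, 333.39], [-1.0, 0.0, -0.01, 24.19], [0.01, -0.16, -0.99, 1185.13], [0.0, 0.0, 0.0, 1.0]] 0.048076413121711764 [[495.5362653826322, 0.0, 317.30153305190396], [0.0, 495.5362653826322, 234.46011430044925], [0.0, 0.0, 1.0]] 0.99583984375
{'clock': 0.1, 'qpos': array([ 1.07460853e+00,  1.31096187e-01,  1.48918641e+00,  1.69837826e-05,
        1.52298489e+00, -8.53725361e-02]), 'dq': array([-0.00214858, -0.00023963, -0.0026457 , -0.0003269 , -0.00052384,
        0.00065073]), 'effort': array([ 7.60066232e-04, -5.61347222e+01, -4.93092334e+01,  7.69500481e-02,
        2.93407543e-02, -1.50141710e-05]), 'eef_pos': array([239.32577125, 549.63937121, 217.67723833]), 'tool_rot': array([-2.48213245e-04,  2.03966569e-01,  9.78977496e-01, -7.99831708e-04]), 'ft_force': array([ 0.09826988, -0.66416841,  0.51663816]), 'torque': array([-0.03365722,  0.00051171,  0.02251039]), 'gripper_force': 0.0, 'gripper_width': 0.9991350484685351}
```

View pics/scene0.png

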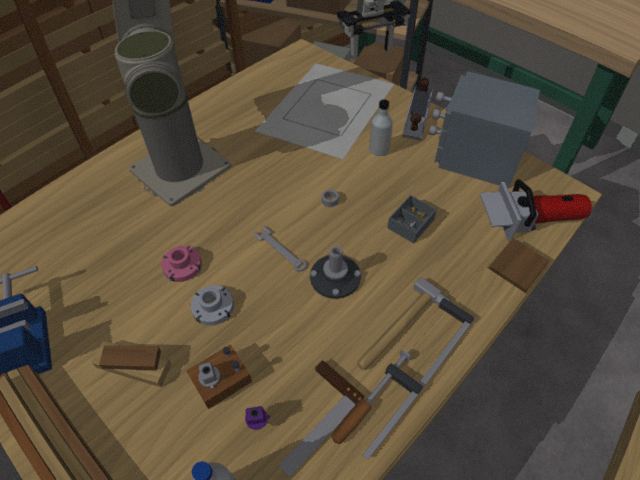

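View pics/top0.png

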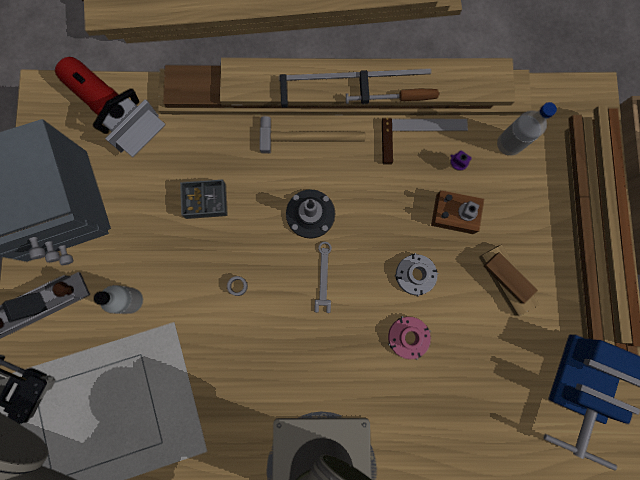

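Candidates:
- **Cutter:** grey at scene (211,303) / top (417,273). The pink one at scene (181,263) / top (409,337) is rejected.
- **Collar:** ring at scene (330,198) / top (236,285). Nothing else looks like it.
- **Cap:** steel, in the wooden block at scene (207,373) / top (468,211). The purple one at scene (257,417) / top (460,160) is rejected.
- **Stand:** scene (336,275) / top (311,210).

Next I measure all four from both views.

```bash
python3 - <<'E'
from h import *
W={}
for n in ("scene","top"):
    d=np.load(f"{n}0.npy",allow_pickle=True).item(); W[n]=cloud(d)
    px={"scene":dict(cut=(211,303),col=(330,198),cap=(207,373),st=(336,258)),"top":dict(cut=(417,273),col=(236,285),cap=(468,211),st=(311,210))}[n]
    C=W[n].reshape(-1,3)
    g=[W[n][y,x] for y,x in [(300,250),(300,450)]]
    print(n,"bench",np.round(g,1).tolist())
    for k,(u,v) in px.items():
        a,b={"cut":(38,52),"col":(14,30),"cap":(64,85),"st":(95,112)}[k]
        c0=W[n][v,u][:2]
        for _ in range(4):
            m=(np.hypot(*(C[:,:2]-c0).T)<45)&(C[:,2]>a)&(C[:,2]<b); 
            if m.sum()<3: break
            Q=C[m]; c,r=cv2.minEnclosingCircle(Q[:,:2].astype(np.float32)); c0=np.array(c)
        print(n,k,np.round(c,1),"r",round(r,1),"z",np.percentile(Q[:,2],[5,50,95]).round(1),m.sum(),"box mid",(Q.max(0)+Q.min(0))[:2].round(1)/2)
# close crop
d=np.load("top0.npy",allow_pickle=True).item()["img"]; e=np.load("scene0.npy",allow_pickle=True).item()["img"]
z=lambda i,u,v,r=35:cv2.resize(i[v-r:v+r,u-r:u+r],(265,265),interpolation=cv2.INTER_CUBIC)
cv2.imwrite("pics/crop1.png",np.vstack([np.hstack([z(d,417,273),z(d,460,205),z(d,311,210)]),np.hstack([z(e,211,303),z(e,210,373),z(e,336,265)])])[:,:,::-1])
E
```

```text
scene bench [[484.7, -155.5, 4.3], [824.3, 145.4, 21.5]]
scene cut [ 434.8 -227. ] r 26.0 z [39.3 45.5 48.3] 247 box mid [ 434.7 -226.2]
scene col [409.2 194. ] r 24.2 z [15.2 21.4 24.9] 145 box mid [409.7 194.3]
scene cap [ 579.9 -345.4] r 19.6 z [67.5 77.5 80.3] 234 box mid [ 580.05 -344.3 ]
scene st [583.9  22.9] r 15.6 z [ 96.3 103.1 105.9] 111 box mid [584.4   22.55]
top bench [[373.0, 169.9, 0.7], [372.7, -303.9, -0.8]]
top cut [ 433.  -222.4] r 25.2 z [40.3 44.2 48.2] 227 box mid [ 432.85 -222.45]
top col [406.4 199.7] r 23.3 z [16.5 21.3 24.9] 164 box mid [406.1  199.85]
top cap [ 577.5 -317.7] r 43.3 z [64.8 74.2 78.5] 250 box mid [ 585.25 -318.15]
top st [580.1  27.2] r 14.9 z [ 96.7 102.4 107.3] 91 box mid [580.25  27.95]
```

View pics/crop1.png

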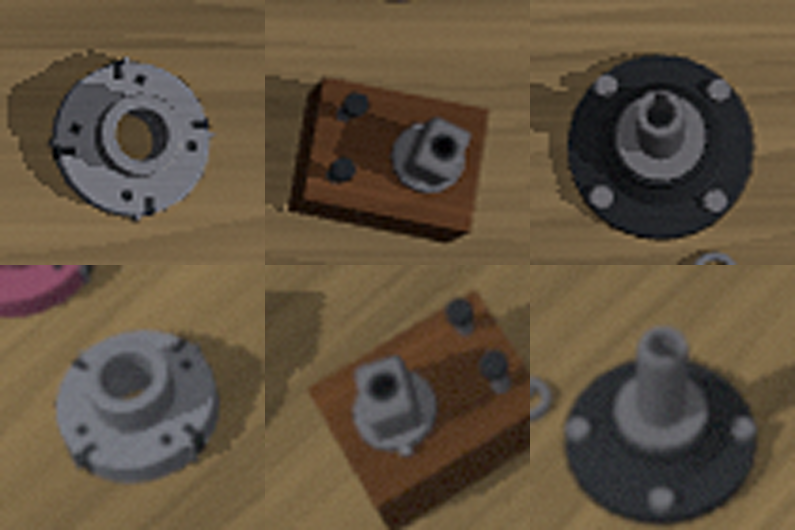

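```bash
cat >> h.py <<'E'
def plan(x,y,z,n=None):
    s=env.sense(); T=Ttool(s); d=T[:3,:3].T@(np.array([x,y,z])-T[:3,3])
    k=n or max(1,int(np.ceil(np.linalg.norm(d)/45)))
    ty=T[:3,1]; print("clk",round(s["clock"],1),"pos",T[:3,3].round(1),"yaw_y",round(np.degrees(np.arctan2(ty[1],ty[0])),2),"tilt",np.degrees(T[:2,2]).round(2),"q6",round(s["qpos"][5],2),"F",s["ft_force"].round(1),"w",round(s["gripper_width"],3),"| rows",k,"each",(d/300/k).round(4).tolist())
E
python3 - <<'E'
from h import *
plan(400,200,230)
d=look("wrist"); print(np.array(d["T_tool_cam"]).round(3).tolist(),d["k1"],np.array(d["intrinsics"]).round(1).tolist())
E
```

```text
clk 0.1 pos [239.3 549.6 217.7] yaw_y 66.46 tilt [-0.05 -0.08] q6 -0.09 F [ 0.1 -0.7  0.5] w 0.999 | rows 9 each [-0.1063, -0.095, -0.0044]
[[0.001, -0.968, -0.25, 68.751], [1.0, 0.001, -0.0, -0.159], [0.001, -0.25, 0.968, -166.372], [0.0, 0.0, 0.0, 1.0]] -0.00024984877102805694 [[367.0, 0.0, 323.1], [0.0, 367.0, 237.1], [0.0, 0.0, 1.0]]
```

Call:
{"api": "move_arm", "payload": {
  "commands": [
    [-0.106,-0.095,-0.004,0,0,0,-1],
    [-0.106,-0.095,-0.004,0,0,0,-1],
    [-0.106,-0.095,-0.004,0,0,0,-1],
    [-0.106,-0.095,-0.004,0,0,0,-1],
    [-0.106,-0.095,-0.004,0,0,0,-1],
    [-0.106,-0.095,-0.004,0,0,0,-1],
    [-0.106,-0.095,-0.004,0,0,0,-1],
    [-0.106,-0.095,-0.004,0,0,0,-1],
    [-0.106,-0.095,-0.004,0,0,0,-1],
    [0,0,0,0,0,0,-1]
  ]
}}

```text
clock: 1.15
eef_pos: [401.2, 196.6, 229.5]
tool_rot: [0.001, 0.207, 0.978, -0.001]
ft_force: [-1.0, 0.4, 0.7]
gripper_width: 0.998
gripper_force: 0.0
```

```bash
cat >> h.py <<'E'
def circ(d,c0,a,b,rad=45,h=None):
    """edge circle of top surface between heights a..b near c0; also by rays onto the plane of median height"""
    C=cloud(d); m=(np.hypot(C[...,0]-c0[0],C[...,1]-c0[1])<rad)&(C[...,2]>a)&(C[...,2]<b)
    zt=np.median(C[...,2][m]); cs,_=cv2.findContours(m.astype(np.uint8),cv2.RETR_EXTERNAL,cv2.CHAIN_APPROX_NONE)
    c=max(cs,key=len)[:,0,:]; P=np.array([onplane(d,u,v,h or zt)[:2] for u,v in c]).astype(np.float32)
    A=np.c_[2*P,np.ones(len(P))]; s=np.linalg.lstsq(A,(P**2).sum(1),rcond=None)[0]; r=np.sqrt(s[2]+s[:2]@s[:2])
    Q=C[m]; print("fit",s[:2].round(1),"r",r.round(1),"enc",np.round(cv2.minEnclosingCircle(P),1) if 0 else [np.round(cv2.minEnclosingCircle(P)[0],1),round(cv2.minEnclosingCircle(P)[1],1)],"z",np.percentile(Q[:,2],[5,50,95]).round(1),m.sum())
    return s[:2]
E
python3 - <<'E'
from h import *
d=look("wrist"); save(d,"pics/w1.png"); np.save("w1.npy",d,allow_pickle=True)
C=cloud(d); print("bench",np.nanmedian(C[...,2]).round(1))
circ(d,(407,198),17,30)
plan(560,25,260)
E
```

```text
bench 1.1
fit [406.5 197.6] r 22.3 enc [array([406.3, 197.7]), 22.9] z [19.9 22.1 23.5] 806
clk 1.2 pos [400.3 198.6 229.4] yaw_y 66.19 tilt [ 0.01 -0.01] q6 -0.81 F [-1.   0.3 -1.2] w 1.002 | rows 6 each [-0.1201, -0.0524, -0.017]
```

Call:
{"api": "move_arm", "payload": {
  "commands": [
    [-0.12,-0.052,-0.017,0,0,0,-1],
    [-0.12,-0.052,-0.017,0,0,0,-1],
    [-0.12,-0.052,-0.017,0,0,0,-1],
    [-0.12,-0.052,-0.017,0,0,0,-1],
    [-0.12,-0.052,-0.017,0,0,0,-1],
    [-0.12,-0.052,-0.017,0,0,0,-1],
    [0,0,0,0,0,0,-1],
    [0,0,0,0,0,0,-1]
  ]
}}

```text
clock: 2.0
eef_pos: [560.2, 29.4, 259.3]
tool_rot: [-0.001, 0.204, 0.979, 0.0]
ft_force: [-0.0, 0.0, -0.3]
gripper_width: 0.997
gripper_force: 0.0
```

```bash
python3 - <<'E'
from h import *
d=look("wrist"); np.save("w2.npy",d,allow_pickle=True)
c=circ(d,(581,25),98,110); circ(d,(581,25),36,44,40); circ(d,(581,25),8,16,75)
for p in ((*c,104),): print(proj(d,np.array(p)))
u,v=proj(d,np.array([*c,104])).astype(int); r=50
cv2.imwrite("pics/stand.png",np.hstack([cv2.resize(d["img"][v-r:v+r,u-r:u+r],(400,400),interpolation=cv2.INTER_CUBIC),cv2.resize(d["img"],(400,300))[:,:] .repeat(1,0) if 0 else cv2.copyMakeBorder(cv2.resize(d["img"],(400,300)),0,100,0,0,cv2.BORDER_CONSTANT)])[:,:,::-1])
plan(440,-225,230)
E
```

```text
fit [580.5  26. ] r 14.5 enc [array([580.6,  26. ]), 15.0] z [ 99.6 104.1 105.5] 531
fit [581.1  25.9] r 23.9 enc [array([581.2,  25.8]), 28.0] z [39.  40.4 41.7] 1048
fit [580.   25.8] r 57.8 enc [array([581.4,  25.8]), 59.7] z [11.7 13.5 15.2] 4147
[328.89303023 243.50591787]
clk 2.0 pos [559.7  29.9 259.4] yaw_y 66.51 tilt [-0.08  0.04] q6 -1.2 F [-0.6 -0.1  0.7] w 1.004 | rows 7 each [0.0039, -0.1341, 0.014]
```

View pics/stand.png

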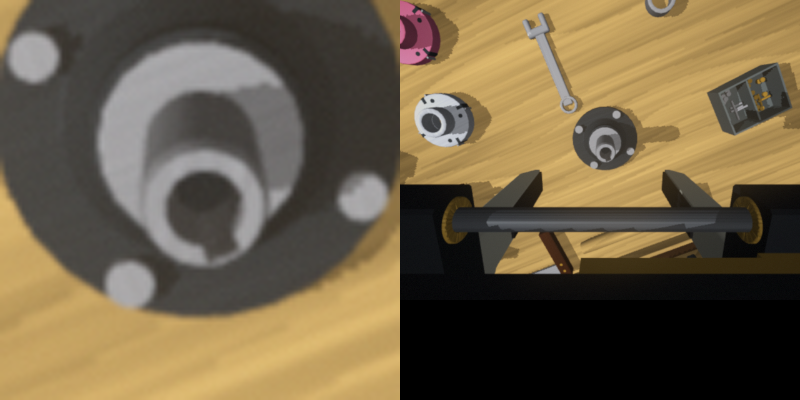

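The crop shows the keyway notch at crop (220,250), with the bore centre at (207,207). The stand axis is at about (580.7, 25.9). Now to the cutter.

```bash
cat >> h.py <<'E'
def keyway(d,c,h=104.,show=None):
    # polar unwrapping of ring 9.7..12.2 mm on plane h
    g=cv2.cvtColor(d["img"],cv2.COLOR_RGB2GRAY).astype(np.float32); th=np.arange(0,360,2)
    I=[]
    for t in th:
        p=[proj(d,np.array([c[0]+r*np.cos(np.radians(t)),c[1]+r*np.sin(np.radians(t)),h])) for r in (10.2,11,11.8)]
        I.append(np.mean([cv2.getRectSubPix(g,(1,1),tuple(map(float,q)))[0,0] for q in p]))
    I=np.array(I); W=np.clip(np.median(I)-10-I,0,None); k=I.argmin()
    rel=(th-th[k]+180)%360-180; m=abs(rel)<35
    print("keyway dir",round(th[k]+(rel*W)[m].sum()/W[m].sum(),1),"min",I.min(),"med",np.median(I)); return I
E
python3 - <<'E'
from h import *
d=np.load("w2.npy",allow_pickle=True).item()
I=keyway(d,(580.6,26)); print(I[::5].round().tolist())
a=onplane(d,328-50+220/4,243-50+250/4,104)-onplane(d,328-50+205/4,243-50+207/4,104); print(np.degrees(np.arctan2(a[1],a[0])),a)
E
```

```text
keyway dir -5.4 min 68.9756 med 158.81038
[69.0, 77.0, 147.0, 163.0, 163.0, 163.0, 164.0, 163.0, 162.0, 158.0, 157.0, 164.0, 163.0, 158.0, 153.0, 158.0, 159.0, 156.0, 161.0, 164.0, 164.0, 162.0, 161.0, 161.0, 160.0, 159.0, 158.0, 158.0, 157.0, 149.0, 144.0, 147.0, 145.0, 136.0, 81.0, 72.0]
-4.726556029768788 [10.76987218 -0.89047033  0.        ]
```

Call:
{"api": "move_arm", "payload": {
  "commands": [
    [0.004,-0.134,0.014,0,0,0,-1],
    [0.004,-0.134,0.014,0,0,0,-1],
    [0.004,-0.134,0.014,0,0,0,-1],
    [0.004,-0.134,0.014,0,0,0,-1],
    [0.004,-0.134,0.014,0,0,0,-1],
    [0.004,-0.134,0.014,0,0,0,-1],
    [0.004,-0.134,0.014,0,0,0,-1],
    [0,0,0,0,0,0,-1],
    [0,0,0,0,0,0,-1]
  ]
}}

```text
clock: 2.95
eef_pos: [439.9, -225.0, 230.5]
tool_rot: [-0.0, 0.204, 0.979, 0.0]
ft_force: [-0.2, -0.0, 0.3]
gripper_width: 1.001
gripper_force: 0.0
```

```bash
python3 - <<'E'
from h import *
d=look("wrist"); np.save("w3.npy",d,allow_pickle=True)
c=circ(d,(434,-225),39,50,40); circ(d,(434,-225),15,24,60); 
plan(c[0],c[1],90)
E
```

```text
fit [ 432.9 -225.7] r 24.3 enc [array([ 432.9, -225.4]), 25.1] z [43.2 45.2 46.6] 1224
fit [ 433.1 -225.8] r 47.4 enc [array([ 433.1, -225.9]), 50.7] z [19.  20.4 21.7] 4575
clk 3.0 pos [ 440.5 -224.5  230.7] yaw_y 66.51 tilt [0.03 0.04] q6 -1.74 F [ 0.3 -0.8  0.1] w 1.005 | rows 4 each [0.0054, -0.0035, 0.1173]
```

Call:
{"api": "move_arm", "payload": {
  "commands": [
    [0.007,-0.004,0.13,0,0,0,-1],
    [0.007,-0.005,0.13,0,0,0,-1],
    [0.007,-0.004,0.13,0,0,0,-1],
    [0,0,0.13,0,0,0,-1],
    [0,0,0.1,0,0,0,-1],
    [0,0,0.065,0,0,0,-1],
    [0,0,0,0,0,0,-1],
    [0,0,0,0,0,0,-1]
  ]
}}

```text
clock: 3.8
eef_pos: [433.5, -225.8, 25.7]
tool_rot: [-0.0, 0.203, 0.979, 0.0]
ft_force: [-0.0, -0.2, 0.9]
gripper_width: 0.998
gripper_force: 0.0
```

```bash
python3 -c "
from h import *
plan(433,-225.6,23,1)"
```

```text
clk 3.8 pos [ 433.5 -225.8   25.7] yaw_y 66.58 tilt [-0.    0.02] q6 -1.75 F [-0.  -0.2  0.9] w 0.998 | rows 1 each [0.0019, 0.0, 0.009]
```

Call:
{"api": "move_arm", "payload": {
  "commands": [
    [0.002,0,0.006,0,0,0,-1],
    [0,0,0,0,0,0,1],
    [0,0,0,0,0,0,1],
    [0,0,0,0,0,0,1],
    [0,0,0,0,0,0,1],
    [0,0,0,0,0,0,1],
    [0,0,0,0,0,0,1]
  ]
}}

```text
clock: 4.5
eef_pos: [432.3, -226.7, 23.3]
tool_rot: [0.0, 0.204, 0.979, 0.0]
ft_force: [0.1, 0.6, 0.2]
gripper_width: 0.533
gripper_force: 16.5
```

Call:
{"api": "move_arm", "payload": {
  "commands": [
    [0,0,-0.05,0,0,0,1],
    [0,0,-0.1,0,0,0,1],
    [0,0,-0.14,0,0,0,1],
    [0,0,-0.14,0,0,0,1],
    [0,0,-0.07,0,0,0,1],
    [0,0,0,0,0,0,1],
    [0,0,0,0,0,0,1]
  ]
}}

```text
clock: 5.2
eef_pos: [431.7, -226.6, 172.0]
tool_rot: [-0.001, 0.204, 0.979, 0.0]
ft_force: [0.2, 0.6, -4.9]
gripper_width: 0.533
gripper_force: 30.0
```

```bash
python3 -c "
from h import *
plan(580.7,25.9,172)"
```

```text
clk 5.2 pos [ 431.7 -226.6  172. ] yaw_y 66.46 tilt [-0.06  0.04] q6 -1.75 F [ 0.2  0.6 -4.9] w 0.533 | rows 7 each [-0.017, 0.1386, 0.0]
```

Call:
{"api": "move_arm", "payload": {
  "commands": [
    [-0.008,0.06,0,0,0,0,1],
    [-0.015,0.12,0,0,0,0,1],
    [-0.017,0.14,0,0,0,0,1],
    [-0.017,0.14,0,0,0,0,1],
    [-0.017,0.14,0,0,0,0,1],
    [-0.017,0.14,0,0,0,0,1],
    [-0.015,0.12,0,0,0,0,1],
    [-0.013,0.11,0,0,0,0,1],
    [0,0,0,0,0,0,1],
    [0,0,0,0,0,0,1]
  ]
}}

```text
clock: 6.2
eef_pos: [579.4, 26.3, 169.8]
tool_rot: [-0.003, 0.203, 0.979, -0.001]
ft_force: [-0.2, -0.4, -3.6]
gripper_width: 0.532
gripper_force: 30.0
```

```bash
python3 - <<'E'
from h import *
plan(580.7,25.9,130,1)
d=look("wrist"); save(d,"pics/w4.png"); np.save("w4.npy",d,allow_pickle=True)
s=env.sense()
C=cloud(d); p=s["eef_pos"]
circ(d,p[:2],167,176,60); circ(d,p[:2],188,200,40)
for t in ("scene","top"):
    e=look(t); print(t); circ(e,p[:2],163,180,60)
E
```

```text
clk 6.2 pos [579.4  26.3 169.8] yaw_y 66.56 tilt [-0.32 -0.01] q6 -1.2 F [-0.2 -0.4 -3.6] w 0.532 | rows 1 each [-0.0051, 0.0009, 0.1328]
fit [563.3  30.1] r 30.0 enc [array([563.9,  29.4]), 44.3] z [167.  167.5 174.3] 5643
fit [576.9  26.9] r 25.4 enc [array([574.2,  27.6]), 41.0] z [189.4 191.7 197.4] 5305
scene
fit [585.9  18. ] r 39.6 enc [array([583.5,  20.5]), 48.6] z [164.3 167.6 177.2] 752
top
fit [560.6  36.1] r 30.3 enc [array([561.9,  35.1]), 44.0] z [164.2 167.2 171.2] 475
```

View pics/w4.png

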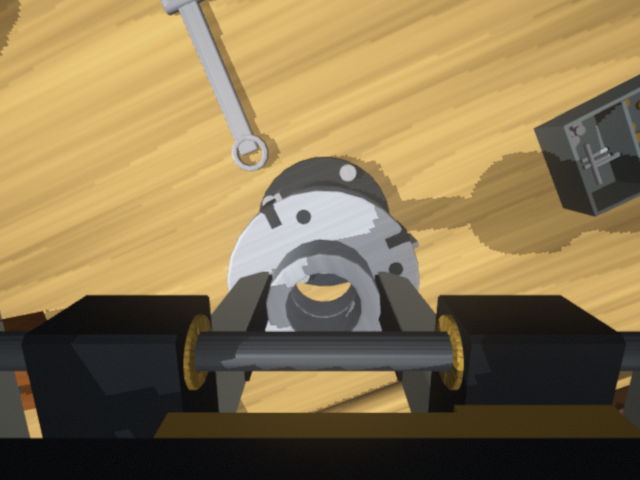

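Call:
{"api": "move_arm", "payload": {
  "commands": [
    [-0.004,0,0.06,0,0,0,1],
    [0,0,0.05,0,0,0,1],
    [0,0,0,0,0,0,1],
    [0,0,0,0,0,0,1]
  ]
}}

```text
clock: 6.75
eef_pos: [581.4, 24.7, 139.6]
tool_rot: [-0.001, 0.204, 0.979, -0.0]
ft_force: [0.4, -0.3, -5.0]
gripper_width: 0.531
gripper_force: 30.0
```

```bash
python3 -c "
from h import *
plan(580.7,25.9,132,1)"
```

```text
clk 6.8 pos [581.4  24.7 139.6] yaw_y 66.42 tilt [-0.11  0.  ] q6 -1.2 F [ 0.4 -0.3 -5. ] w 0.531 | rows 1 each [0.0038, 0.0027, 0.0254]
```

Call:
{"api": "move_arm", "payload": {
  "commands": [
    [0.002,0.002,0.016,0,0,0,1],
    [0,0,0.016,0,0,0,1],
    [0,0,0.016,0,0,0,1],
    [0,0,0.016,0,0,0,1],
    [0,0,0.01,0,0,0,1],
    [0,0,0,0,0,0,1]
  ]
}}

```text
clock: 7.35
eef_pos: [581.5, 26.0, 117.3]
tool_rot: [-0.001, 0.204, 0.979, -0.0]
ft_force: [0.2, 0.1, -5.1]
gripper_width: 0.534
gripper_force: 30.0
```

Call:
{"api": "move_arm", "payload": {
  "commands": [
    [0,0,0.03,0,0,0,1],
    [0,0,0.03,0,0,0,1],
    [0,0,0.03,0,0,0,1],
    [0,0,0.03,0,0,0,1],
    [0,0,0.02,0,0,0,1],
    [0,0,0,0,0,0,1]
  ]
}}

```text
clock: 7.95
eef_pos: [580.9, 26.0, 74.5]
tool_rot: [-0.001, 0.204, 0.979, -0.0]
ft_force: [-0.2, 0.0, -5.0]
gripper_width: 0.528
gripper_force: 30.0
```

Call:
{"api": "move_arm", "payload": {
  "commands": [
    [0,0,0.01,0,0,0,1],
    [0,0,0.01,0,0,0,1],
    [0,0,0.008,0,0,0,1],
    [0,0,0.005,0,0,0,1],
    [0,0,0,0,0,0,1]
  ]
}}

```text
clock: 8.45
eef_pos: [581.9, 26.0, 66.0]
tool_rot: [-0.0, 0.204, 0.979, -0.0]
ft_force: [0.2, -0.4, -4.4]
gripper_width: 0.529
gripper_force: 30.0
```

Call:
{"api": "move_arm", "payload": {
  "commands": [
    [0,0,0.004,0,0,0,1],
    [0,0,0.004,0,0,0,1],
    [0,0,0,0,0,0,1]
  ]
}}

```text
clock: 8.75
eef_pos: [581.9, 26.0, 63.7]
tool_rot: [-0.0, 0.204, 0.979, -0.0]
ft_force: [-0.2, 0.2, -4.9]
gripper_width: 0.529
gripper_force: 30.0
```

Call:
{"api": "move_arm", "payload": {
  "commands": [
    [0,0,0.004,0,0,0,1],
    [0,0,0.004,0,0,0,1],
    [0,0,0,0,0,0,1]
  ]
}}

```text
clock: 9.05
eef_pos: [582.2, 25.9, 63.3]
tool_rot: [0.0, 0.204, 0.979, -0.0]
ft_force: [-8.6, -0.1, 11.6]
gripper_width: 0.532
gripper_force: 30.0
```

Call:
{"api": "move_arm", "payload": {
  "commands": [
    [0,0,0,0,0,0,-1],
    [0,0,0,0,0,0,-1],
    [0,0,0,0,0,0,-1],
    [0,0,0,0,0,0,-1],
    [0,0,-0.06,0,0,0,-1],
    [0,0,-0.16,0,0,0,-1],
    [0,0,-0.16,0,0,0,-1],
    [0,0,-0.16,0,0,0,-1],
    [0,0,0,0,0,0,-1]
  ]
}}

```text
clock: 9.95
eef_pos: [586.2, 25.8, 232.7]
tool_rot: [0.007, 0.204, 0.979, 0.001]
ft_force: [1.0, 0.7, 1.4]
gripper_width: 0.998
gripper_force: 0.0
```

```bash
python3 - <<'E'
from h import *
d=look("wrist"); np.save("w5.npy",d,allow_pickle=True)
circ(d,(581,26),98,110,40); circ(d,(581,26),80,90,40); circ(d,(581,26),55,66,60)
plan(406.5,197.6,150)
E
```

```text
fit [580.7  26.1] r 14.4 enc [array([580.7,  26. ]), 14.9] z [ 99.4 104.  105.4] 637
fit [582.  26.] r 24.3 enc [array([581.9,  25.8]), 24.9] z [83.5 85.3 86.7] 1629
fit [582.2  25.9] r 47.4 enc [array([582.4,  25.8]), 50.7] z [59.1 60.4 61.6] 5472
clk 10.0 pos [584.7  25.9 228.6] yaw_y 66.47 tilt [ 0.51 -0.02] q6 -1.2 F [ 0.9 -0.4 -0.6] w 0.997 | rows 6 each [0.1292, 0.0478, 0.0428]
```

Call:
{"api": "move_arm", "payload": {
  "commands": [
    [0.129,0.048,0,0,0,0,-1],
    [0.129,0.048,0.03,0,0,0,-1],
    [0.129,0.048,0.05,0,0,0,-1],
    [0.129,0.048,0.06,0,0,0,-1],
    [0.129,0.048,0.06,0,0,0,-1],
    [0.129,0.048,0.06,0,0,0,-1],
    [0,0,0.15,0,0,0,-1],
    [0,0,0.15,0,0,0,-1],
    [0,0,0,0,0,0,-1],
    [0,0,0,0,0,0,-1]
  ]
}}

```text
clock: 11.0
eef_pos: [402.1, 197.4, 54.4]
tool_rot: [-0.002, 0.204, 0.979, -0.001]
ft_force: [0.2, -0.6, 1.1]
gripper_width: 1.005
gripper_force: 0.0
```

```bash
python3 - <<'E'
from h import *
d=look("wrist"); circ(d,(407,198),17,30)
plan(406.5,197.6,6,1)
E
```

```text
fit [405.9 197.8] r 22.5 enc [array([405.8, 197.7]), 23.2] z [18.8 22.1 23.2] 2617
clk 11.1 pos [404.  197.9  56.3] yaw_y 66.44 tilt [-0. -0.] q6 -0.82 F [0.5 0.7 0.4] w 1.001 | rows 1 each [-0.0081, 0.0026, 0.1677]
```

Call:
{"api": "move_arm", "payload": {
  "commands": [
    [-0.006,0.002,0.05,0,0,0,-1],
    [0,0,0.06,0,0,0,-1],
    [0,0,0.04,0,0,0,-1],
    [0,0,0.018,0,0,0,-1],
    [0,0,0,0,0,0,-1],
    [0,0,0,0,0,0,1],
    [0,0,0,0,0,0,1],
    [0,0,0,0,0,0,1],
    [0,0,0,0,0,0,1],
    [0,0,0,0,0,0,1]
  ]
}}

```text
clock: 12.05
eef_pos: [405.6, 197.8, 5.2]
tool_rot: [0.0, 0.204, 0.979, 0.0]
ft_force: [0.4, -0.7, 0.3]
gripper_width: 0.62
gripper_force: 0.0
```

Call:
{"api": "move_arm", "payload": {
  "commands": [
    [0,0,0,0,0,0,1],
    [0,0,0,0,0,0,1],
    [0,0,0,0,0,0,1]
  ]
}}

```text
clock: 12.35
eef_pos: [405.4, 197.7, 5.0]
tool_rot: [-0.0, 0.204, 0.979, -0.0]
ft_force: [0.9, 0.3, -0.0]
gripper_width: 0.483
gripper_force: 30.0
```

Call:
{"api": "move_arm", "payload": {
  "commands": [
    [0,0,-0.05,0,0,0,1],
    [0,0,-0.1,0,0,0,1],
    [0,0,-0.14,0,0,0,1],
    [0,0,-0.14,0,0,0,1],
    [0,0,-0.03,0,0,0,1],
    [0,0,0,0,0,0,1]
  ]
}}

```text
clock: 12.95
eef_pos: [406.8, 198.2, 144.9]
tool_rot: [0.002, 0.204, 0.979, 0.001]
ft_force: [0.4, -0.2, -2.5]
gripper_width: 0.482
gripper_force: 30.0
```

```bash
python3 - <<'E'
from h import *
plan(580.3,26,141)
E
```

```text
clk 12.9 pos [406.8 198.2 144.9] yaw_y 66.46 tilt [0.22 0.08] q6 -0.82 F [ 0.4 -0.2 -2.5] w 0.482 | rows 6 each [-0.1266, -0.0492, 0.0024]
```

Call:
{"api": "move_arm", "payload": {
  "commands": [
    [-0.064,-0.025,0,0,0,0,1],
    [-0.127,-0.049,0,0,0,0,1],
    [-0.127,-0.049,0,0,0,0,1],
    [-0.127,-0.049,0,0,0,0,1],
    [-0.127,-0.049,0,0,0,0,1],
    [-0.127,-0.049,0,0,0,0,1],
    [-0.063,-0.025,0,0,0,0,1],
    [0,0,0,0,0,0,1],
    [0,0,0,0,0,0,1],
    [0,0,0,0,0,0,1]
  ]
}}

```text
clock: 13.95
eef_pos: [578.2, 26.1, 141.3]
tool_rot: [-0.001, 0.204, 0.979, -0.0]
ft_force: [-0.2, 0.7, -2.4]
gripper_width: 0.483
gripper_force: 30.0
```

```bash
python3 - <<'E'
from h import *
plan(580.3,26,115,1)
d=look("wrist"); circ(d,(580,26),152,170,30)
plan(580.3,26,115,1)
E
```

```text
clk 13.9 pos [578.2  26.1 141.3] yaw_y 66.5 tilt [-0.17  0.02] q6 -1.2 F [-0.2  0.7 -2.4] w 0.483 | rows 1 each [-0.0067, 0.0026, 0.0877]
fit [576.7  27.1] r 21.4 enc [array([575.1,  28.1]), 30.3] z [153.4 158.3 166.2] 4347
clk 14.0 pos [578.5  26.2 141.9] yaw_y 66.52 tilt [-0.11  0.02] q6 -1.2 F [-0.5  0.1 -1.6] w 0.479 | rows 1 each [-0.006, 0.0018, 0.0896]
```

Call:
{"api": "move_arm", "payload": {
  "commands": [
    [-0.006,0.002,0.03,0,0,0,1],
    [0,0,0.03,0,0,0,1],
    [0,0,0.02,0,0,0,1],
    [0,0,0,0,0,0,1],
    [0,0,0,0,0,0,1]
  ]
}}

```text
clock: 14.5
eef_pos: [581.3, 25.2, 118.7]
tool_rot: [-0.0, 0.204, 0.979, -0.0]
ft_force: [-0.3, -0.2, -1.6]
gripper_width: 0.476
gripper_force: 30.0
```

Underside is at about 114. Lowering slowly over the taper.

Call:
{"api": "move_arm", "payload": {
  "commands": [
    [0,0.001,0.016,0,0,0,1],
    [0,0.001,0.016,0,0,0,1],
    [0,0,0.013,0,0,0,1],
    [0,0,0.01,0,0,0,1],
    [0,0,0,0,0,0,1]
  ]
}}

```text
clock: 15.0
eef_pos: [581.4, 25.7, 101.8]
tool_rot: [-0.001, 0.204, 0.979, -0.0]
ft_force: [-0.9, 0.1, -1.4]
gripper_width: 0.479
gripper_force: 30.0
```

Passed the taper with no force. Underside is at about 97, and home is 85 (TCP about 90).

Call:
{"api": "move_arm", "payload": {
  "commands": [
    [0,0,0.012,0,0,0,1],
    [0,0,0.01,0,0,0,1],
    [0,0,0.008,0,0,0,1],
    [0,0,0.005,0,0,0,1],
    [0,0,0,0,0,0,1]
  ]
}}

```text
clock: 15.5
eef_pos: [581.6, 25.7, 91.7]
tool_rot: [-0.0, 0.204, 0.979, -0.0]
ft_force: [-1.8, 0.7, -2.2]
gripper_width: 0.477
gripper_force: 30.0
```

Call:
{"api": "move_arm", "payload": {
  "commands": [
    [0,0,0.004,0,0,0,1],
    [0,0,0.003,0,0,0,1],
    [0,0,0.003,0,0,0,1],
    [0,0,0,0,0,0,1]
  ]
}}

```text
clock: 15.9
eef_pos: [581.8, 25.7, 90.1]
tool_rot: [-0.0, 0.204, 0.979, -0.0]
ft_force: [-7.2, 0.1, 7.4]
gripper_width: 0.477
gripper_force: 30.0
```

Call:
{"api": "move_arm", "payload": {
  "commands": [
    [0,0,0,0,0,0,-1],
    [0,0,0,0,0,0,-1],
    [0,0,0,0,0,0,-1],
    [0,0,0,0,0,0,-1],
    [0,0,-0.06,0,0,0,-1],
    [0,0,-0.13,0,0,0,-1],
    [0,0,-0.15,0,0,0,-1],
    [0,0,-0.15,0,0,0,-1],
    [0,0,0,0,0,0,-1],
    [0,0,0,0,0,0,-1]
  ]
}}

```text
clock: 16.9
eef_pos: [583.0, 25.6, 237.8]
tool_rot: [0.002, 0.204, 0.979, 0.0]
ft_force: [0.4, -0.1, -0.6]
gripper_width: 1.001
gripper_force: 0.0
```

```bash
python3 - <<'E'
from h import *
d=look("wrist"); np.save("w6.npy",d,allow_pickle=True)
circ(d,(581,26),105.5,112,40); circ(d,(581,26),82,90,40); keyway(d,(580.7,26))
plan(560,-340,230)
E
```

```text
fit [582.5  25.3] r 22.1 enc [array([582.4,  25.5]), 22.8] z [105.8 107.1 108.3] 1154
fit [582.8  25.5] r 23.8 enc [array([581.8,  26.1]), 24.5] z [83.3 85.1 88.5] 463
keyway dir -5.9 min 71.31149 med 158.7939
clk 16.9 pos [581.9  25.7 235.7] yaw_y 66.47 tilt [0.01 0.  ] q6 -1.2 F [ 0.2 -0.3 -0.5] w 1.0 | rows 9 each [-0.0467, -0.1274, 0.0021]
```

Call:
{"api": "move_arm", "payload": {
  "commands": [
    [-0.047,-0.127,0.002,0,0,0,-1],
    [-0.047,-0.127,0.002,0,0,0,-1],
    [-0.047,-0.127,0.002,0,0,0,-1],
    [-0.047,-0.127,0.002,0,0,0,-1],
    [-0.047,-0.127,0.002,0,0,0,-1],
    [-0.047,-0.127,0.002,0,0,0,-1],
    [-0.047,-0.127,0.002,0,0,0,-1],
    [-0.047,-0.127,0.002,0,0,0,-1],
    [-0.047,-0.127,0.002,0,0,0,-1],
    [0,0,0,0,0,0,-1]
  ]
}}

```text
clock: 17.95
eef_pos: [558.7, -343.5, 226.9]
tool_rot: [-0.002, 0.206, 0.978, 0.0]
ft_force: [-0.2, 0.5, -0.0]
gripper_width: 1.0
gripper_force: 0.0
```

```bash
python3 - <<'E'
from h import *
d=look("wrist"); np.save("w7.npy",d,allow_pickle=True)
C=cloud(d); c0=np.array([579,-343])
for a,b,r in ((73,82,26),(46,53,32)):
    m=(np.hypot(C[...,0]-c0[0],C[...,1]-c0[1])<r)&(C[...,2]>a)&(C[...,2]<b)
    print(a,m.sum(),C[m].mean(0).round(1))
    cs,_=cv2.findContours(m.astype(np.uint8),cv2.RETR_EXTERNAL,cv2.CHAIN_APPROX_NONE); c=max(cs,key=len)[:,0]
    P=np.array([onplane(d,u,v,np.median(C[m][:,2]))[:2] for u,v in c],np.float32); print(cv2.minAreaRect(P),cv2.minEnclosingCircle(P))
u,v=proj(d,np.array([579,-343,60])).astype(int); print(u,v)
cv2.imwrite("pics/cap.png",cv2.resize(d["img"][v-70:v+70,u-90:u+90],(720,560),interpolation=cv2.INTER_CUBIC)[:,:,::-1])
plan(579,-343,120)
E
```

```text
73 1010 [ 577.2 -343.8   77.1]
((577.2237548828125, -343.8636169433594), (25.599529266357422, 33.53742218017578), 63.63905334472656) ((577.4173583984375, -343.8207702636719), 19.201814651489258)
46 534 [ 573.1 -343.1   49.3]
((575.4449462890625, -342.8511962890625), (42.75053405761719, 37.29976272583008), 64.31767272949219) ((577.9588623046875, -343.9976806640625), 21.972646713256836)
332 239
clk 18.0 pos [ 559.4 -341.1  227.2] yaw_y 66.26 tilt [-0.23  0.15] q6 -1.78 F [ 0.6  1.1 -0.2] w 1.001 | rows 3 each [-0.0214, 0.0067, 0.119]
```

View pics/cap.png

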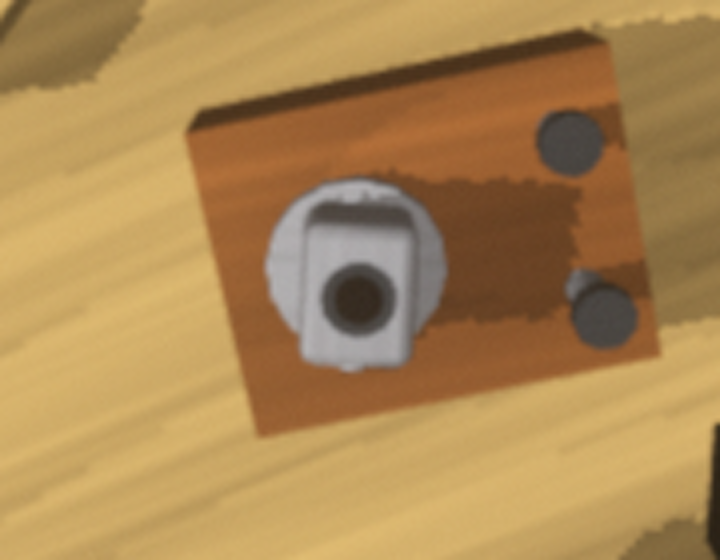

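```bash
python3 - <<'E'
from h import *
d=np.load("w7.npy",allow_pickle=True).item(); e=np.load("scene0.npy",allow_pickle=True).item()
u,v=332,239; c=np.array([577.2,-343.8])
for a in (-26.4,153.6):
  for r in (21,26.5):
    p=np.array([*(c+r*np.array([np.cos(np.radians(a)),np.sin(np.radians(a))])),47])
    q=proj(d,p); w=proj(e,p+[2,-1,0]); print(a,r,"crop",((q-[u-90,v-70])*4).round(),"scenecrop",((w-[210-35,373-35])*265/70+[265,265]).round())
E
```

```text
-26.4 21 crop [351. 344.] scenecrop [402. 445.]
-26.4 26.5 crop [350. 365.] scenecrop [404. 454.]
153.6 21 crop [360. 176.] scenecrop [384. 374.]
153.6 26.5 crop [361. 154.] scenecrop [381. 365.]
```

Call:
{"api": "move_arm", "payload": {
  "commands": [
    [-0.021,0.004,0.12,0,0,0.008,0],
    [-0.02,0.004,0.12,0,0,0.008,0],
    [-0.02,0.004,0.12,0,0,0,0],
    [0,0,0,0,0,0,0],
    [0,0,0,0,0,0,0],
    [0,0,0,0,0,0,0]
  ]
}}

```text
clock: 18.6
eef_pos: [580.4, -343.9, 125.1]
tool_rot: [0.001, 0.228, 0.974, -0.001]
ft_force: [0.3, 0.8, 0.2]
gripper_width: 0.537
gripper_force: 0.0
```

```bash
python3 - <<'E'
from h import *
d=look("wrist")
C=cloud(d); c0=np.array([577,-344])
m=(np.hypot(C[...,0]-c0[0],C[...,1]-c0[1])<26)&(C[...,2]>74)&(C[...,2]<82)
cs,_=cv2.findContours(m.astype(np.uint8),cv2.RETR_EXTERNAL,cv2.CHAIN_APPROX_NONE); c=max(cs,key=len)[:,0]
P=np.array([onplane(d,u,v,77)[:2] for u,v in c],np.float32); r=cv2.minAreaRect(P); print(r,C[m].mean(0))
plan(577.2,-343.8,52,1)
E
```

```text
((577.19287109375, -343.6984558105469), (25.39113426208496, 33.19051742553711), 63.67443084716797) [ 577.12986915 -343.8054083    77.16896319]
clk 18.6 pos [ 580.6 -344.3  125.7] yaw_y 63.61 tilt [ 0.19 -0.13] q6 -1.72 F [-0.7 -1.1  0.7] w 0.518 | rows 1 each [0.0119, -0.0035, 0.2455]
```

Call:
{"api": "move_arm", "payload": {
  "commands": [
    [0.005,-0.002,0.07,0,0,0,0],
    [0.005,-0.001,0.09,0,0,0,0],
    [0,0,0.06,0,0,0,0],
    [0,0,0.025,0,0,0,0],
    [0,0,0,0,0,0,0],
    [0,0,0,0,0,0,0]
  ]
}}

```text
clock: 19.25
eef_pos: [577.0, -343.8, 50.5]
tool_rot: [0.001, 0.229, 0.974, -0.0]
ft_force: [1.1, -1.1, -0.0]
gripper_width: 0.501
gripper_force: 0.0
```

```bash
python3 - <<'E'
from h import *
plan(577.2,-343.8,52,1)
E
```

```text
clk 19.2 pos [ 577.  -343.8   50.5] yaw_y 63.58 tilt [ 0.08 -0.05] q6 -1.72 F [ 1.1 -1.1 -0. ] w 0.501 | rows 1 each [-0.0006, 0.0002, -0.005]
```

Call:
{"api": "move_arm", "payload": {
  "commands": [
    [0,0,-0.005,0,0,0,0],
    [0,0,0,0,0,0,1],
    [0,0,0,0,0,0,1],
    [0,0,0,0,0,0,1],
    [0,0,0,0,0,0,1],
    [0,0,0,0,0,0,1]
  ]
}}

```text
clock: 19.85
eef_pos: [576.4, -343.4, 51.0]
tool_rot: [0.0, 0.228, 0.974, -0.0]
ft_force: [-1.0, -0.2, 2.4]
gripper_width: 0.276
gripper_force: 30.0
```

```bash
python3 - <<'E'
from h import *
plan(577.2,-343.8,180,1)
E
```

```text
clk 19.9 pos [ 576.4 -343.4   51. ] yaw_y 63.58 tilt [ 0.02 -0.01] q6 -1.72 F [-1.  -0.2  2.4] w 0.276 | rows 1 each [-0.0031, -0.0001, -0.43]
```

Call:
{"api": "move_arm", "payload": {
  "commands": [
    [0,0,-0.04,0,0,0,1],
    [0,0,-0.09,0,0,0,1],
    [0,0,-0.13,0,0,0,1],
    [0,0,-0.13,0,0,0,1],
    [0,0,-0.06,0,0,0,1],
    [0,0,0,0,0,0,1],
    [0,0,0,0,0,0,1]
  ]
}}

```text
clock: 20.55
eef_pos: [576.0, -343.1, 185.0]
tool_rot: [-0.0, 0.228, 0.974, 0.0]
ft_force: [0.3, 0.5, -3.4]
gripper_width: 0.277
gripper_force: 30.0
```

```bash
python3 - <<'E'
from h import *
plan(580.7,26,185,10)
E
```

```text
clk 20.6 pos [ 576.  -343.1  185. ] yaw_y 63.58 tilt [-0.03  0.02] q6 -1.72 F [ 0.3  0.5 -3.4] w 0.277 | rows 10 each [0.0533, 0.1109, 0.0001]
```

Call:
{"api": "move_arm", "payload": {
  "commands": [
    [0.027,0.055,0,0,0,0,1],
    [0.053,0.111,0,0,0,0,1],
    [0.059,0.122,0,0,0,0,1],
    [0.059,0.122,0,0,0,0,1],
    [0.059,0.122,0,0,0,0,1],
    [0.059,0.122,0,0,0,0,1],
    [0.059,0.122,0,0,0,0,1],
    [0.059,0.122,0,0,0,0,1],
    [0.059,0.122,0,0,0,0,1],
    [0.042,0.089,0,0,0,0,1]
  ]
}}

```text
clock: 21.55
eef_pos: [578.3, 29.6, 183.0]
tool_rot: [-0.002, 0.228, 0.974, 0.0]
ft_force: [0.8, 0.1, -2.5]
gripper_width: 0.278
gripper_force: 30.0
```

Call:
{"api": "move_arm", "payload": {
  "commands": [
    [0,0,0,0,0,-0.0385,1],
    [0,0,0,0,0,-0.0385,1],
    [0,0,0,0,0,-0.0385,1],
    [0,0,0,0,0,0,1],
    [0,0,0,0,0,0,1],
    [0,0,0,0,0,0,1]
  ]
}}

```text
clock: 22.15
eef_pos: [579.9, 26.3, 184.7]
tool_rot: [-0.001, 0.05, 0.999, 0.0]
ft_force: [-0.3, 0.5, -2.8]
gripper_width: 0.275
gripper_force: 30.0
```

```bash
python3 - <<'E'
from h import *
plan(579.9,26.1,150,1)
d=look("wrist"); save(d,"pics/w8.png"); np.save("w8.npy",d,allow_pickle=True)
circ(d,(581,26),104,112,40); circ(d,(581,26),82,90,40)
plan(579.9,26.1,150,1)
E
```

```text
clk 22.1 pos [579.9  26.3 184.7] yaw_y 84.22 tilt [-0.09  0.01] q6 -1.51 F [-0.3  0.5 -2.8] w 0.275 | rows 1 each [-0.0003, -0.0007, 0.1157]
fit [579.   25.9] r 16.4 enc [array([581.8,  25.3]), 22.8] z [104.3 106.8 108.2] 1251
fit [582.5  25.7] r 23.7 enc [array([580.6,  26.3]), 24.5] z [83.1 85.1 88.1] 565
clk 22.2 pos [580.1  26.2 185. ] yaw_y 84.24 tilt [-0.06  0.01] q6 -1.51 F [ 0.4  0.1 -3.3] w 0.278 | rows 1 each [0.0006, -0.0004, 0.1167]
```

View pics/w8.png

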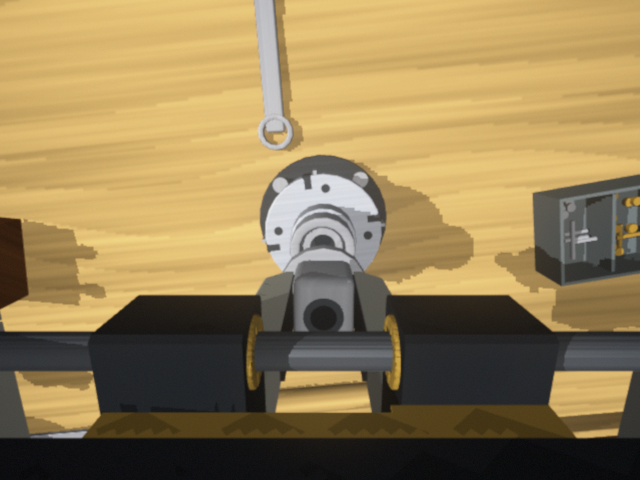

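Cap head at (323,316) is held squarely in the fingers, with the collar and arbor at (322,240) in line beneath it. Descending.

Call:
{"api": "move_arm", "payload": {
  "commands": [
    [0,0,0.04,0,0,0,1],
    [0,0,0.05,0,0,0,1],
    [0,0,0.03,0,0,0,1],
    [0,0,0.012,0,0,0,1],
    [0,0,0.012,0,0,0,1],
    [0,0,0,0,0,0,1],
    [0,0,0,0,0,0,1]
  ]
}}

```text
clock: 22.9
eef_pos: [580.8, 26.0, 142.8]
tool_rot: [0.0, 0.049, 0.999, -0.0]
ft_force: [-0.0, 0.1, -2.7]
gripper_width: 0.276
gripper_force: 30.0
```

Call:
{"api": "move_arm", "payload": {
  "commands": [
    [0.002,0,0.006,0,0,0,1],
    [0,0,0.006,0,0,0,1],
    [0,0,0.006,0,0,0,1],
    [0,0,0,0,0,0,1]
  ]
}}

```text
clock: 23.3
eef_pos: [579.7, 26.1, 136.7]
tool_rot: [-0.0, 0.049, 0.999, -0.0]
ft_force: [-0.6, -1.0, -3.4]
gripper_width: 0.276
gripper_force: 30.0
```

Stem has entered the bore and the key is about to meet the arbor's end. Continuing in small steps.

Call:
{"api": "move_arm", "payload": {
  "commands": [
    [0,0,0.006,0,0,0,1],
    [0,0,0.006,0,0,0,1],
    [0,0,0.004,0,0,0,1],
    [0,0,0,0,0,0,1]
  ]
}}

```text
clock: 23.7
eef_pos: [579.7, 26.2, 131.9]
tool_rot: [-0.0, 0.049, 0.999, 0.0]
ft_force: [-0.4, -0.0, -2.4]
gripper_width: 0.278
gripper_force: 30.0
```

Call:
{"api": "move_arm", "payload": {
  "commands": [
    [0,0,0.006,0,0,0,1],
    [0,0,0.006,0,0,0,1],
    [0,0,0.004,0,0,0,1],
    [0,0,0,0,0,0,1]
  ]
}}

```text
clock: 24.1
eef_pos: [579.8, 26.1, 127.1]
tool_rot: [-0.0, 0.049, 0.999, -0.0]
ft_force: [0.1, -0.5, -3.1]
gripper_width: 0.282
gripper_force: 30.0
```

The key is in the keyway: there is no resistance 6 mm below the riding height. Pushing on.

Call:
{"api": "move_arm", "payload": {
  "commands": [
    [0,0,0.008,0,0,0,1],
    [0,0,0.008,0,0,0,1],
    [0,0,0.006,0,0,0,1],
    [0,0,0.005,0,0,0,1],
    [0,0,0,0,0,0,1]
  ]
}}

```text
clock: 24.6
eef_pos: [580.2, 26.1, 119.6]
tool_rot: [0.0, 0.049, 0.999, -0.0]
ft_force: [-1.1, -0.8, 2.8]
gripper_width: 0.275
gripper_force: 30.0
```

Call:
{"api": "move_arm", "payload": {
  "commands": [
    [0,0,0.005,0,0,0,1],
    [0,0,0.004,0,0,0,1],
    [0,0,0.003,0,0,0,1],
    [0,0,0,0,0,0,1]
  ]
}}

```text
clock: 25.0
eef_pos: [580.2, 26.1, 116.0]
tool_rot: [0.0, 0.049, 0.999, -0.0]
ft_force: [-0.9, -0.1, 4.6]
gripper_width: 0.277
gripper_force: 30.0
```

Call:
{"api": "move_arm", "payload": {
  "commands": [
    [0,0,0.004,0,0,0,1],
    [0,0,0.003,0,0,0,1],
    [0,0,0,0,0,0,1]
  ]
}}

```text
clock: 25.3
eef_pos: [580.4, 26.2, 115.9]
tool_rot: [0.001, 0.049, 0.999, -0.0]
ft_force: [-9.6, 0.9, 18.6]
gripper_width: 0.279
gripper_force: 30.0
```

Call:
{"api": "move_arm", "payload": {
  "commands": [
    [0,0,0.001,0,0,0,1],
    [0,0,0,0,0,0,1],
    [0,0,0,0,0,0,1],
    [0,0,0,0,0,0,1],
    [0,0,0,0,0,0,1]
  ]
}}

```text
clock: 25.8
eef_pos: [580.4, 26.1, 115.9]
tool_rot: [0.001, 0.049, 0.999, -0.0]
ft_force: [-9.8, -0.3, 20.6]
gripper_width: 0.277
gripper_force: 30.0
```

```bash
python3 - <<'E'
from h import *
d=look("scene"); plan(580,26,116,1)
C=cloud(d); m=(np.hypot(C[...,0]-582,C[...,1]-24)<30)
h=np.histogram(C[m][:,2],np.arange(80,150,3)); print(list(zip(h[1][:-1].astype(int),h[0])))
u,v=proj(d,np.array([582,24,100])).astype(int)
cv2.imwrite("pics/end.png",cv2.resize(d["img"][v-50:v+50,u-60:u+60],(600,500),interpolation=cv2.INTER_CUBIC)[:,:,::-1])
E
```

```text
clk 25.9 pos [580.4  26.1 115.9] yaw_y 84.38 tilt [ 0.08 -0.01] q6 -1.52 F [-10.   -0.4  20.9] w 0.279 | rows 1 each [0.0013, -0.0005, -0.0003]
[(np.int64(80), np.int64(19)), (np.int64(83), np.int64(31)), (np.int64(86), np.int64(25)), (np.int64(89), np.int64(18)), (np.int64(92), np.int64(14)), (np.int64(95), np.int64(18)), (np.int64(98), np.int64(15)), (np.int64(101), np.int64(12)), (np.int64(104), np.int64(25)), (np.int64(107), np.int64(21)), (np.int64(110), np.int64(28)), (np.int64(113), np.int64(33)), (np.int64(116), np.int64(14)), (np.int64(119), np.int64(13)), (np.int64(122), np.int64(10)), (np.int64(125), np.int64(23)), (np.int64(128), np.int64(14)), (np.int64(131), np.int64(20)), (np.int64(134), np.int64(25)), (np.int64(137), np.int64(29)), (np.int64(140), np.int64(59)), (np.int64(143), np.int64(40)), (np.int64(146), np.int64(18))]
```

View pics/end.png

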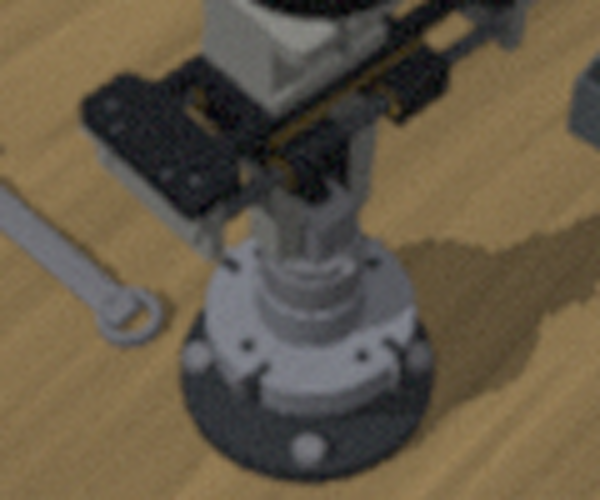

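The stack is closed: disc, boss, collar and flange touch with no gap at crop (308,290). The cap is still gripped with about 17 N pressing on the collar, so I'm handing in.

```bash
python3 -c "
from station import env
print(env.sign_off()); s=env.sense(); print(s['clock'],s['ft_force'],s['eef_pos'])"
```

```text
the job is handed in; nothing more can be done
None
the job is handed in; nothing more can be done
```

Handed in at about 26 s: the cutter head and collar are home, the cap's key is in the keyway, and the flange is pressed on the collar with about 17 N while still gripped; the sign-off returned no verdict.

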